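# Lock the spindle: line up the slotted disc and push the bar through

## Task

Lock the spindle on the bench: push the studs on top of the slotted disc round until its slot lines up with the locking bar, then push the bar by its upright end plate, through the slot and the keeper beyond, fully home until the plate meets the guide. Do it all by pushing with the fingers: lift nothing, leave the tin, the standing bolt and the brass float where they are, and finish with the hand clear.

Things in the scene. Friction and masses are not known exactly. Their poses are not given: they have to be found in the camera images.
- lock_base: grey steel base, fixed to the bench, 310 mm long, 110 mm wide round the disc. Origin on the bench top straight below the spindle axis; +x is the way the bar is pushed, z up. In this frame: plate x -225 to 85 mm; the bar lies on a 28 mm wide rail x -225 to -57 mm, top 24 mm high; keeper bridge x 53 to 67 mm, 42 mm wide, opening 24 mm, top 43.5 mm
- guide_end (a point): middle of the rear end (entry) of the steel guide channel, 24 mm above the bench, at x = -116 mm on the x axis of lock_base. The guide (side walls, two straps over the bar) runs from here 56 mm towards the disc, is 40 mm wide and its highest screw heads are 45.5 mm above the bench. The push plate stops here
- slotted_disc (a joint): turn of the slotted disc (90 mm diameter, upright spindle) in rad, positive counter-clockwise from above. A straight slot 22 mm wide, 15 mm deep runs right across its top through the centre. At 0, and equally at pi, the slot lies along the bar. Starts 0.45 to 2.69. Turns either way, stays where left; friction about 0.12 N m (4 N at a stud)
- disc_top (a point): point on the spindle axis at the height of the disc's flat top, 38 mm above the bench; its x axis runs along the slot and turns with the disc, z up
- stud_a (a point): centre of the top of one upright steel stud on the disc: 12 mm diameter, 33 mm tall above the disc's flat top (its top is 71 mm above the bench), 34 mm from the spindle axis, on the +y side of disc_top (square to the slot)
- stud_b (a point): the same for the other, equal stud, on the opposite side of the spindle axis (-y of disc_top)
- lock_bar: loose dark steel bar 16 mm wide, 12 mm high, 0.35 kg, sliding in the guide (1 mm side play) at 1.5 to 4 N. Origin on its underside at the front face of its upright push plate, +x to the tapered nose, whose tip is at x = 190 mm. Starts drawn back, origin 128 to 148 mm behind guide_end; home when the plate touches guide_end. The disc stops it if the slot is over about 0.15 rad off
- push_plate (a point): middle of the rear face of the bar's push plate, the face to push, 48 mm above the bench, 10 mm behind the bar's origin. The plate is 36 mm wide, 10 mm thick, and reaches from 25 to 72 mm above the bench
- grease_tin: lidded green grease tin, 70 mm diameter, 39 mm high, origin at the centre of its underside; about 135 mm to the +y side of the bar's line in the frame of lock_base; leave alone
- hex_bolt: hex bolt standing on its head, 19 mm across, 52 mm high, origin at the centre of its underside; about 105 mm to the -y side of the bar's line; leave alone
- brass_float: round brass float, 37 mm diameter, 27 mm high, origin at the centre of its underside; about 125 mm to the +y side of the bar's line, beside the disc; leave alone

How it is judged (in metres and radians):
On the way:
1. the disc's slot has been turned into line with the bar while the bar was still short of the disc's middle (angle between the x axis of disc_top and the x axis of lock_base, either way round below 0.25 rad and x of lock_bar in the frame of lock_base below -0.195 m), for 0.1 s.
At the end, for the whole second after the job is handed in: the bar lies at rest in its guide, through the slot and the keeper, its plate within 5 mm of the guide's rear end, the slot in line with it within 0.12 rad (x of lock_bar in the frame of lock_base between -0.121 and -0.11 m and z of lock_bar in the frame of lock_base between 0.018 and 0.03 m and angle between the x axis of lock_bar and the x axis of lock_base, either way round below 0.08 rad and angle between the x axis of disc_top and the x axis of lock_base, either way round below 0.12 rad and linear speed of lock_bar below 0.01 m/s); the robot touches nothing.
It fails at once if the bar is lifted or wrenched up out of its guide (z of lock_bar in the frame of lock_base above 0.036 m or z of lock_bar in the frame of lock_base below 0.01 m).
It fails at once if the grease tin is moved (more than 15 mm) or lifted (distance of grease_tin from where it was at the start of the episode above 0.015 m).
It fails at once if the standing bolt is moved (more than 15 mm) or knocked over (distance of hex_bolt from where it was at the start of the episode above 0.015 m or angle between hex_bolt's own z axis and vertical above 0.5 rad).
It fails at once if the brass float is moved (more than 15 mm) or lifted (distance of brass_float from where it was at the start of the episode above 0.015 m).
It also fails if it takes over 54 s, if anything falls off the work surface, if the arm or the gripper's body presses on something with over 40 N, if the wrist force passes 120 N, or if a joint passes its speed limit or range.

## Robot

A 6-joint arm with a two-finger parallel gripper is mounted at the origin on a cart in front of the work surface, level with it; the furniture and walls round the work are solid. World frame = base frame: x ahead of the robot, y to its left, z up, the work surface at z = 0. Lengths are in mm, angles in rad, forces in N, time in s.
With the tool pointing down it reaches from about 350 to 775 mm from the base axis. Payload 7.3 kg.
Tool frame: the origin (TCP) lies where the fingers leave the gripper's body, on its centre line; the fingertips stand 66 mm ahead of it and the grasp point (between the pads) lies 47 mm ahead of it; x points along the fingers, z is the direction in which the jaws open and shut, and the axes are right-handed (so a half turn about x gives the same grasp; the last joint's range is limited). The gripper opens to 92 mm and grips with 3 to 60 N. Pads are 19 mm wide; open, the fingers measure 130 mm over their backs; the gripper's body (75 mm by 190 mm) begins 47 mm behind the grasp point.
Start: joints at [1.026, 0.342, 1.524, -0, 1.275, -0.146], TCP at [203.849, 483.823, 292.241] pointing down, gripper open.
Joint ranges: [-2.53, 2.53], [-0.77, 2.02], [0.04, 2.7], [-1, 4.14], [0.28, 2.66], [-3.11, 3.11]. Speed limits (rad/s): [2.57, 2.57, 3.14, 3.14, 3.14, 3.14].

## Interface

Orientations are given as a unit quaternion [x, y, z, w].
In Python, from plant import status, get_image, camera_info, workorder gives the robot as it stands. The module is installed in compiled form; this text tells all that it offers.
- The arm moves only by the tool drive_tool, never from a script. Its argument "rows" is a list of rows, each a list of 3 entries, a list of its own where there are three numbers: the shift along the tool's x, y, z in cm, then the turn, a rotation vector about the tool's x, y, z in degrees, then the finger opening in cm, from 0 to 9.18. In form: [[[dx, dy, dz], [wx, wy, wz], gripper], ...]. A call has exactly 10 rows; each row shifts and turns the commanded pose from where the row before left it, along the tool's axes as they then stand; what a row does not reach is not made up. A row lasts 1/10 s, in which the tool goes at most 50 mm and 8.59 degrees, less where a joint would pass 70% of its speed; a pose out of reach is approached as far as the arm can. A call is refused whole if a number of a shift passes 5 or a number of a turn 8.59, either way. A call with a gripper value outside its range is refused whole. The fingers move at their own pace and stop on an object; "force" is the grip in N (left out, the last holds). Time passes only in rows, so rows that do not move let the fingers close, or fill a call up. It gives the time, the measured TCP pose, the force and the opening at its end, in the units of the state.
- status.state(): the state, without advancing time (a new reading comes with each control period).
- get_image(name): name is "scene" or "top" or "wrist"; returns the picture (480x640x3 uint8, blue, green, red); there is no depth.
- camera_info(name): a dict with "fov_y" (degrees; the focal length in pixels is half the picture's height over the tangent of half this angle, whatever the lens; pixels are square), "cx", "cy" (the principal point, pixels), "R" (3x3) and "t" (3): a world point X has camera coordinates R X + t. Camera axes: x right, y down, z forward; pixel columns grow to the right and rows downward; lengths in mm; the calibration is good to about 2 mm. A picture is of the moment at which its call begins: read the wrist's pose just before it. camera_info takes no time and is no camera call; for the wrist camera it gives the pose at the moment of the call.
- workorder.sign_off(): hands the job in, once; it reports no verdict.
The state is a dict: "t": time; "joints": joint angles; "qvel": joint speeds; "tau": joint torques, N m; "tcp_pos": TCP position; "tool_rot": TCP orientation; "wrist_force": force on the tool from outside, world axes, zero at the start; "moment": the same for the moment, N m; "grip_width": finger opening in mm.
Only numpy, scipy, OpenCV 4.12 (cv2) and the standard library are available. Lean on these libraries where they do the work, as an engineer would, in place of code of your own. Each camera call takes 0.05 s, during which the arm holds its last target.

## Working session

There is one attempt and no reset: what is moved stays moved. The work goes in short steps, Python scripts to look and compute and a tool call to move; the robot and the scene stay as the last step left them, time stands still between calls to the robot, and variables do not carry over. Pictures are saved under pics/ and viewed, and the job is handed in when it is done.

Besides the shell and the picture viewer there is one more tool, called after "Emit:" by a JSON object that holds its "api" and its "payload". drive_tool: Moves the arm, as the interface text tells. Its arguments: {"type":"object","properties":{"rows":{"type":"array","items":{"type":"array"}},"force":{"type":"number"}},"required":["rows"]}

```bash
mkdir -p pics
python3 - <<'E'
from plant import status,get_image,camera_info
import cv2
print(status.state())
for n in("scene","top","wrist"):
    im=get_image(n);cv2.imwrite(f"pics/{n}0.png",im);print(n,camera_info(n))
E
```

```text
{'t': 0.0, 'joints': array([ 1.02602405e+00,  3.42736100e-01,  1.52502136e+00,  3.87614721e-05,
        1.27538236e+00, -1.45993193e-01]), 'qvel': array([-0.0011575 ,  0.00078252, -0.00104205, -0.00061743, -0.00047373,
        0.00019496]), 'tau': array([ 9.75683433e-04, -4.31236839e+01, -2.44223303e+01,  7.17844907e-02,
        5.60655305e-02, -1.33183858e-04]), 'tcp_pos': array([203.66295401, 483.55821353, 291.5364197 ]), 'tool_rot': array([-0.39127603,  0.58963186,  0.39083374,  0.58863089]), 'wrist_force': array([0.52550573, 0.44360451, 0.85453987]), 'moment': array([0.01824612, 0.06129716, 0.00524438]), 'grip_width': 91.70206139877152}
scene {'fov_y': 53.29217372031993, 'cx': 322.4291047109114, 'cy': 241.810433144778, 'R': array([[ 0.61746226, -0.78639528,  0.01796714],
       [-0.40649214, -0.33855835, -0.84861204],
       [ 0.67342742,  0.51668241, -0.5287105 ]]), 't': array([-289.19841446,  312.17470572,  469.85537412])}
top {'fov_y': 50.413174029699135, 'cx': 321.1366251556928, 'cy': 238.58134576135018, 'R': array([[ 4.94841786e-04, -9.99939980e-01,  1.09449118e-02],
       [-9.95345441e-01, -1.54727223e-03, -9.63590076e-02],
       [ 9.63701589e-02, -1.08462856e-02, -9.95286467e-01]]), 't': array([  55.81407575,  534.80987211, 1000.59309422])}
wrist {'fov_y': 70.66048962728561, 'cx': 316.5256896364438, 'cy': 243.13651459973087, 'R': array([[ 3.87623050e-01,  9.21817907e-01, -3.42572946e-04],
       [ 8.87583922e-01, -3.73127322e-01,  2.70131046e-01],
       [ 2.48883812e-01, -1.05013082e-01, -9.62823504e-01]]), 't': array([-524.38613525,  -34.97508351,  388.29794685])}
```

View pics/scene0.png

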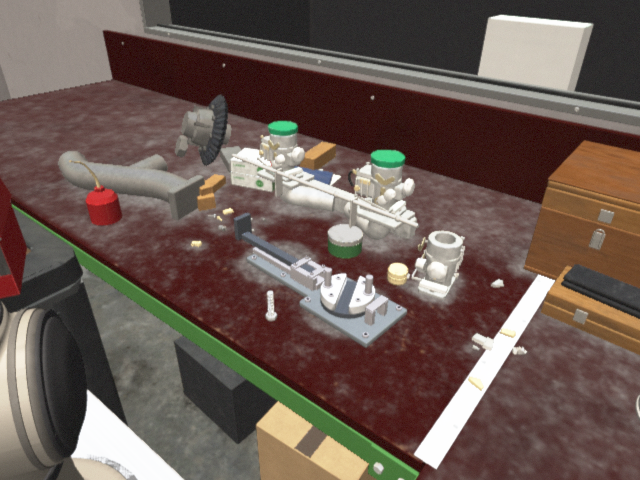

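View pics/top0.png

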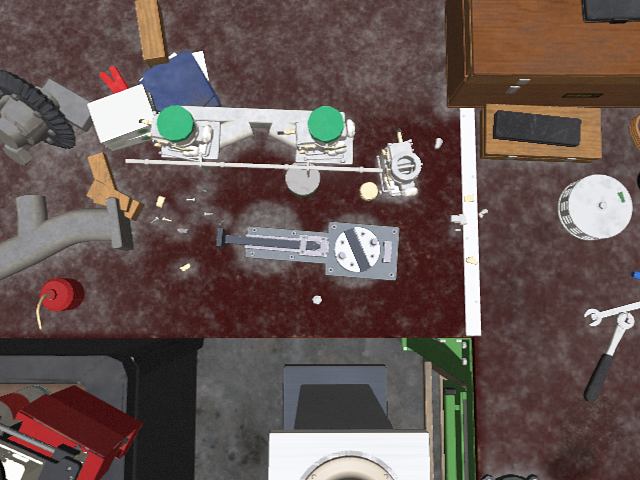

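View pics/wrist0.png

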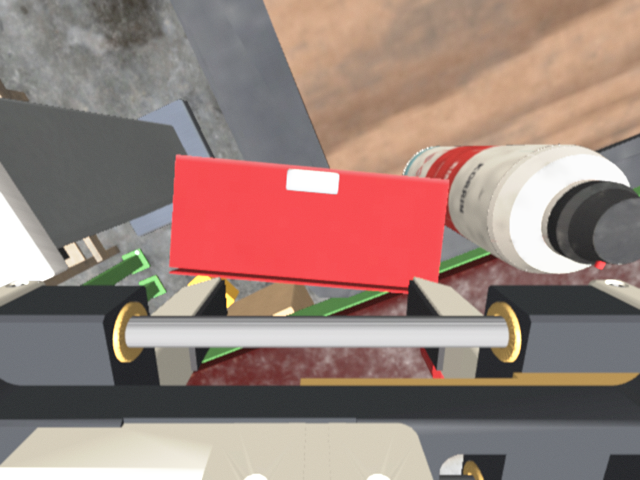

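```bash
cat > h.py <<'E'
import numpy as np,cv2
from plant import status,get_image,camera_info
def K(n):
    c=camera_info(n);f=240/np.tan(np.radians(c['fov_y']/2));return c,f
def proj(n,X):
    c,f=K(n);P=np.atleast_2d(X)@np.array(c['R']).T+c['t'];return np.c_[c['cx']+f*P[:,0]/P[:,2],c['cy']+f*P[:,1]/P[:,2]]
def ray(n,u,v,z):
    c,f=K(n);d=np.array([(u-c['cx'])/f,(v-c['cy'])/f,1]);R=np.array(c['R']);d=R.T@d;o=-R.T@c['t'];return o+d*(z-o[2])/d[2]
E
python3 - <<'E'
import cv2
a=cv2.imread('pics/top0.png')[150:310,200:420];cv2.imwrite('pics/top0z.png',cv2.resize(a,None,fx=3.6,fy=3.6,interpolation=cv2.INTER_CUBIC))
a=cv2.imread('pics/scene0.png')[200:350,220:420];cv2.imwrite('pics/scene0z.png',cv2.resize(a,None,fx=4,fy=4,interpolation=cv2.INTER_CUBIC))
E
```

```text
(no output)
```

View pics/top0z.png

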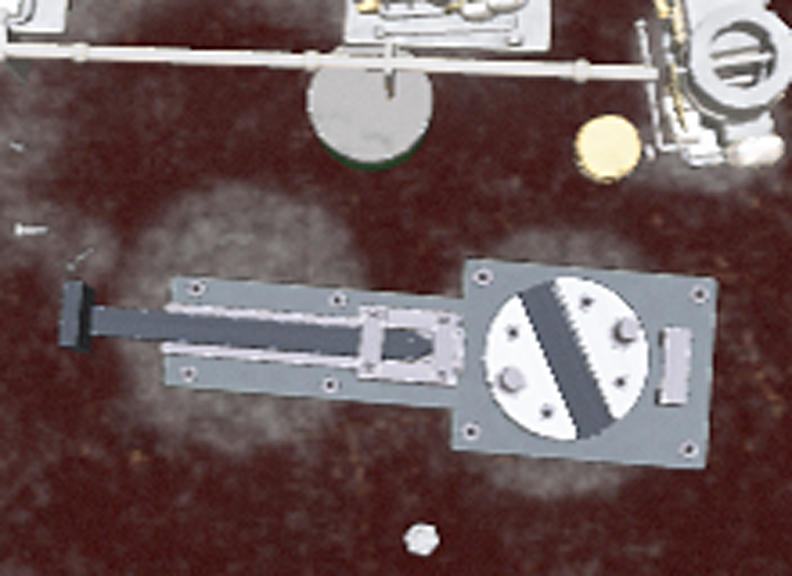

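View pics/scene0z.png

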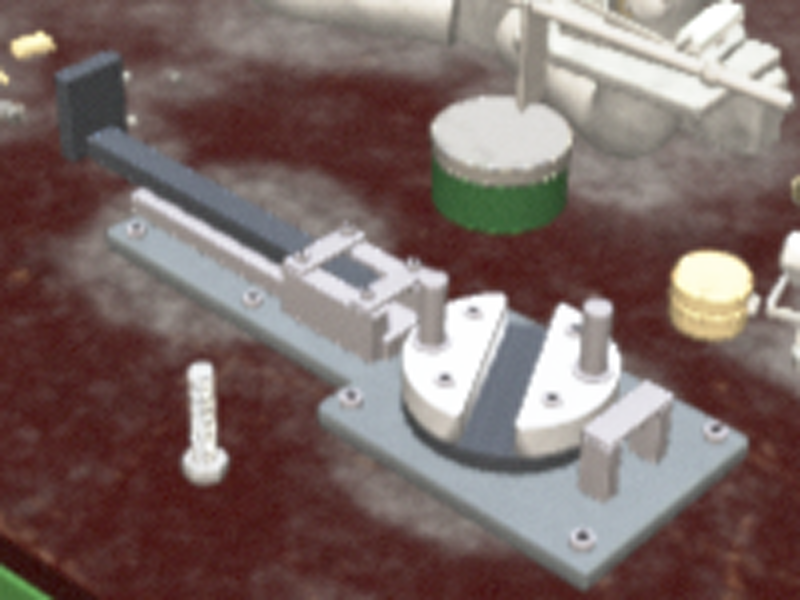

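Run:
```python
from h import *
def T(u,v,z): return ray('top',200+u/3.6,150+v/3.6,z)
def S(u,v,z): return ray('scene',220+u/4,200+v/4,z)
for n,u,v,z in [('disc',567,358,38),('c1',467,259,8),('c2',718,279,8),('c3',705,468,8),('c4',452,447,8),('sA',626,327,71),('sB',512,377,71),('ppl',62,346,72),('pp2',65,281,72),('l1',171,277,8),('l2',165,384,8),('tin',369,104,39),('float',608,147,27),('bolt',421,539,52),('slot1',538,286,30),('slot2',596,432,30)]:
    print(n,T(u,v,z).round(1))
print('scene')
for n,u,v,z in [('sA',597,304,71),('sB',433,277,71),('pp top l',58,73,72),('pp top r',112,54,72),('bolt',202,368,52),('tin',502,128,39),('float',711,268,27)]:
    print(n,S(u,v,z).round(1))
```

```text
disc [512.  -15.7  38. ]
c1 [570.8  38.6   8. ]
c2 [ 559.6 -104.7    8. ]
c3 [452.  -95.8   8. ]
c4 [463.8  47.1   8. ]
sA [526.2 -44.7  71. ]
sB [499.3  16.4  71. ]
ppl [515.5 255.8  72. ]
pp2 [550.3 254.9  72. ]
l1 [560.2 207.    8. ]
l2 [499.2 209.5   8. ]
tin [653.8  94.   39. ]
float [632.1 -40.5  27. ]
bolt [413.2  64.7  52. ]
slot1 [ 5.528e+02 -4.000e-01  3.000e+01]
slot2 [471.5 -32.2  30. ]
scene
sA [525.8 -48.1  71. ]
sB [499.   13.6  71. ]
pp top l [517.3 253.   72. ]
pp top r [547. 247.  72.]
bolt [413.4  62.   52. ]
tin [657.5  91.8  39. ]
float [634.5 -41.4  27. ]
```

Run:
```python
from h import *
from scipy.spatial.transform import Rotation as Ro
def tri(a,b):
    A=[];B=[]
    for n,(u,v) in (('top',a),('scene',b)):
        p=ray(n,u,v,0);q=ray(n,u,v,100);d=(q-p)/np.linalg.norm(q-p);M=np.eye(3)-np.outer(d,d);A.append(M);B.append(M@p)
    return np.linalg.lstsq(np.vstack(A),np.hstack(B),rcond=None)[0].round(1)
print('rod end',tri((380,170),(414,224)))
print('rod left',tri((127,160),(229,153)))
print('carb ring',tri((404,166),(446,245)))
print('green',tri((325,124),(388,160)))
s=status.state();print(Ro.from_quat(s['tool_rot']).as_matrix().round(3))
c,f=K('wrist');R=np.array(c['R']);o=-R.T@c['t'];print('cam',o, s['tcp_pos'])
x=np.array([-.0805,-.9968]);print('yaw of base',np.degrees(np.arctan2(x[1],x[0])))
y=np.array([-x[1],x[0]]);a=np.array([512.3,-15.7])
for n,p in (('A',(-30,-16)),('B',(30,16)),('startgrip',(0,22)),('end',(0,32)),('push start',(-310,0)),('home',(-126,0))):print(n,a+p[0]*x+p[1]*y)
```

```text
rod end [655.2 -52.3 111.2]
rod left [668.5 421.  115.2]
carb ring [ 672.1 -105.6   81.1]
green [721.5  50.2 180.6]
[[-0.001 -0.922  0.388]
 [-0.001  0.388  0.922]
 [-1.     0.    -0.001]]
cam [137.66640137 511.11473473 383.1306053 ] [203.71305696 483.61971221 291.72283915]
yaw of base -94.61709697170758
A [498.7662  15.492 ]
B [525.8338 -46.892 ]
startgrip [534.2296 -17.471 ]
end [544.1976 -18.276 ]
push start [537.255 293.308]
home [522.443  109.8968]
```

Emit:
{"api": "drive_tool", "payload": {"rows": [[[0,0,0],[-6.07,0,0],9.18],[[0,0,0],[-6.07,0,0],9.18],[[0,0,0],[-6.07,0,0],9.18],[[0,-2.18,-2.78],[0,0,0],9.18],[[0,-2.18,-2.78],[0,0,0],9.18],[[0,-2.18,-2.78],[0,0,0],9.18],[[0,-2.18,-2.78],[0,0,0],9.18],[[0,-2.18,-2.78],[0,0,0],9.18],[[0,-2.18,-2.78],[0,0,0],9.18],[[0,-2.18,-2.78],[0,0,0],9.18]]}}

```text
t: 1.15
tcp_pos: [340.7, 276.2, 292.2]
tool_rot: [-0.479, 0.52, 0.479, 0.52]
wrist_force: [-0.4, 0.5, -0.4]
grip_width: 91.8
```

Emit:
{"api": "drive_tool", "payload": {"rows": [[[0,-2.18,-2.78],[0,0,0],9.18],[[0,-2.18,-2.78],[0,0,0],9.18],[[0,-2.18,-2.78],[0,0,0],9.18],[[0,-2.18,-2.78],[0,0,0],9.18],[[0,-2.18,-2.78],[0,0,0],9.18],[[0,-2.18,-2.78],[0,0,0],9.18],[[0,-2.18,-2.78],[0,0,0],9.18],[[0,-2.18,-2.78],[0,0,0],9.18],[[0,0,0],[0,0,0],9.18],[[0,0,0],[0,0,0],9.18]]}}

```text
t: 2.15
tcp_pos: [495.9, 41.3, 291.7]
tool_rot: [-0.478, 0.52, 0.479, 0.52]
wrist_force: [0.3, 0.9, -0.2]
grip_width: 92.0
```

```bash
cat >> h.py <<'E'
from scipy.spatial.transform import Rotation as Ro
AX=np.array([512.3,-15.7]);XH=np.array([-.0805,-.9968]);YH=np.array([.9968,-.0805])
def base(p): d=np.array(p[:2])-AX;return (d@XH).round(1),(d@YH).round(1)
def rep():
    s=status.state();R=Ro.from_quat(s['tool_rot']).as_matrix();print('t',s['t'],'tcp',s['tcp_pos'].round(1),'base',base(s['tcp_pos']),'F',s['wrist_force'].round(1),'w',s['grip_width']);print(R.round(3).tolist(),s['joints'].round(2))
def snap(n,f,crop=None,k=1):
    im=get_image(n)
    cv2.imwrite('pics/'+f,im)
    if crop: 
        a,b,c,d=crop;cv2.imwrite('pics/z'+f,cv2.resize(im[b:d,a:c],None,fx=k,fy=k,interpolation=cv2.INTER_CUBIC))
E
python3 - <<'E'
from h import *
rep();snap('wrist','w1.png');snap('top','t1.png',(200,150,420,310),3.6)
E
```

```text
t 2.15 tcp [495.9  41.3 291.7] base (np.float64(-55.5), np.float64(-20.9)) F [ 0.3  0.9 -0.2] w 91.99979501297253
[[-0.001, -0.997, 0.083], [0.001, 0.083, 0.997], [-1.0, 0.001, 0.0]] [-0.07  0.29  1.6   0.    1.25 -1.56]
```

View pics/w1.png

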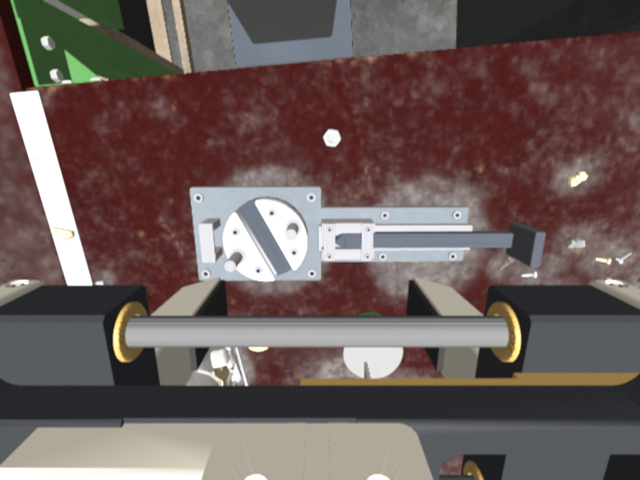

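Run:
```python
from h import *
im=cv2.imread('pics/w1.png');cv2.imwrite('pics/zw1.png',cv2.resize(im[180:290,180:340],None,fx=5,fy=5,interpolation=cv2.INTER_CUBIC))
for n,u,v,z in [('disc',265,239,38),('sA',292,231,71),('sB',231,262.5,71),('plate c',190,188,8),('c',320,188,8),('c',320,279,8),('c',194,279,8),('pp',543,226,72),('pp',540,266,72),('far corner rail',467,208,8),('far2',466,262,8)]:
    p=ray('wrist',u,v,z);print(n,p.round(1),base(p))
```

```text
disc [511.5 -13.8  38. ] (np.float64(-1.8), np.float64(-0.9))
sA [497.4  18.5  71. ] (np.float64(-32.9), np.float64(-17.6))
sB [524.1 -43.8  71. ] (np.float64(27.1), np.float64(14.0))
plate c [454.8 -94.4   8. ] (np.float64(83.1), np.float64(-51.0))
c [466.2  48.3   8. ] (np.float64(-60.0), np.float64(-51.1))
c [573.2  40.    8. ] (np.float64(-60.4), np.float64(56.2))
c [ 561.2 -109.     8. ] (np.float64(89.1), np.float64(56.3))
pp [511.3 254.9  72. ] (np.float64(-269.7), np.float64(-22.8))
pp [551.4 256.   72. ] (np.float64(-274.0), np.float64(17.1))
far corner rail [501.5 210.6   8. ] (np.float64(-224.7), np.float64(-29.0))
far2 [565.6 212.    8. ] (np.float64(-231.3), np.float64(34.8))
```

View pics/zw1.png

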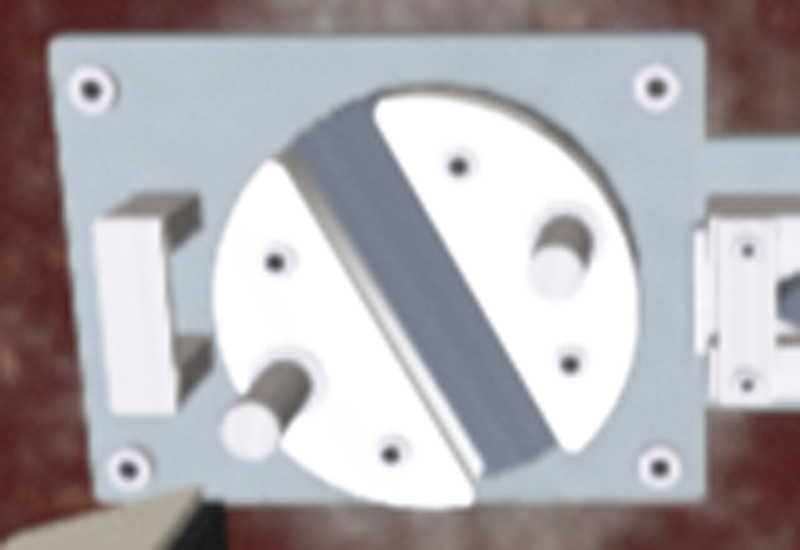

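Emit:
{"api": "drive_tool", "payload": {"rows": [[[0,-1.3,-1.8],[0,0,0],9.18],[[0,-1.3,-1.8],[0,0,0],9.18],[[0,-1.3,-1.8],[0,0,0],9.18],[[3.0,0,0],[0,0,0],9.18],[[3.0,0,0],[0,0,0],9.18],[[3.0,0,0],[0,0,0],9.18],[[3.0,0,0],[0,0,0],9.18],[[2.0,0,0],[0,0,0],9.18],[[0,0,0],[0,0,0],9.18],[[0,0,0],[0,0,0],9.18]]}}

```text
t: 3.25
tcp_pos: [530.6, -14.4, 152.8]
tool_rot: [-0.48, 0.519, 0.48, 0.52]
wrist_force: [-0.1, 0.0, 1.1]
grip_width: 92.1
```

Run:
```python
from h import *
rep();snap('wrist','w2.png');snap('scene','s2.png',(260,200,460,350),4)
```

```text
t 3.25 tcp [530.6 -14.4 152.8] base (np.float64(-2.8), np.float64(18.1)) F [-0.1  0.   1.1] w 92.09102789530519
[[0.0, -0.997, 0.08], [0.0, 0.08, 0.997], [-1.0, -0.0, 0.0]] [-0.17  0.51  1.69  0.    0.94 -1.66]
```

View pics/w2.png

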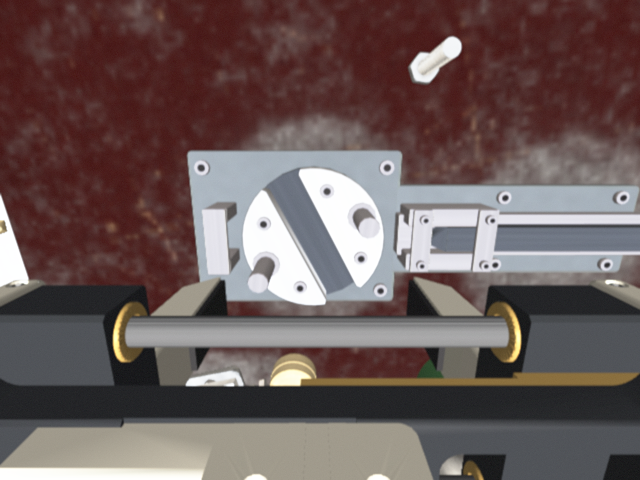

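View pics/zs2.png

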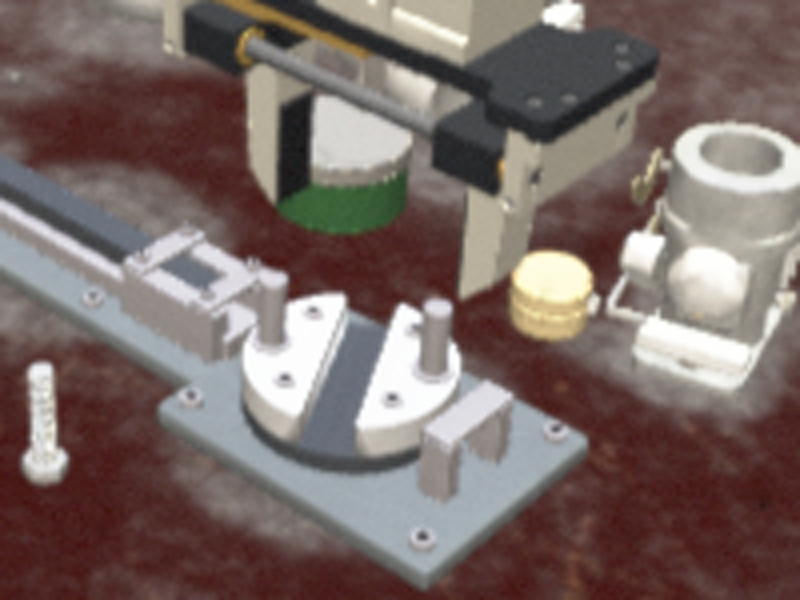

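Run:
```python
from h import *
for n,u,v,z in [('disc',314,235,38),('sA',371,228,71),('sB',258,281,71),('c',188,152,8),('c',400,151,8),('c',393,300,8)]:
    p=ray('wrist',u,v,z);print(n,p.round(1),base(p))
```

```text
disc [512.5 -15.5  38. ] (np.float64(-0.2), np.float64(0.2))
sA [502.6  15.7  71. ] (np.float64(-30.5), np.float64(-12.2))
sB [527.7 -47.5  71. ] (np.float64(30.5), np.float64(17.9))
c [455.7 -96.5   8. ] (np.float64(85.1), np.float64(-49.9))
c [466.5  46.3   8. ] (np.float64(-58.1), np.float64(-50.7))
c [576.1  39.6   8. ] (np.float64(-60.3), np.float64(59.2))
```

Emit:
{"api": "drive_tool", "payload": {"rows": [[[1.1,0,-0.1],[0,0,0],9.18],[[1.1,0,0],[0,0,0],9.18],[[1.1,0,0],[0,0,0],9.18],[[0,0,0],[0,0,0],9.18],[[0,0,0],[0,0,0],9.18],[[0,0,0],[0,0,0],9.18],[[0,0,0],[0,0,0],9.18],[[0,0,0],[0,0,0],9.18],[[0,0,0],[0,0,0],8.4],[[0,0,0],[0,0,0],7.6]], "force": 20}}

```text
t: 4.35
tcp_pos: [530.5, -16.2, 119.4]
tool_rot: [-0.479, 0.52, 0.479, 0.52]
wrist_force: [0.7, -0.3, -0.2]
grip_width: 80.5
```

Emit:
{"api": "drive_tool", "payload": {"rows": [[[0,-0.1,0],[0,0,0],7.0],[[0,-0.3,0],[0,0,0],6.4],[[0,-0.3,0],[0,0,0],5.8],[[0,-0.2,0],[0,0,0],5.2],[[0,-0.2,0],[0,0,0],4.6],[[0,-0.1,0],[0,0,0],4.0],[[0,-0.1,0],[0,0,0],3.6],[[0,-0.1,0],[0,0,0],3.2],[[0,0,0],[0,0,0],3.2],[[0,0,0],[0,0,0],3.2]]}}

```text
t: 5.35
tcp_pos: [546.7, -19.1, 120.2]
tool_rot: [-0.482, 0.519, 0.477, 0.521]
wrist_force: [5.5, -7.5, 0.7]
grip_width: 31.7
```

Run:
```python
from h import *
rep();snap('scene','s3.png',(260,200,460,350),4);snap('wrist','w3.png')
```

```text
t 5.35 tcp [546.7 -19.1 120.2] base (np.float64(0.6), np.float64(34.6)) F [ 5.5 -7.5  0.7] w 31.72019164442623
[[0.006, -0.997, 0.081], [-0.003, 0.081, 0.997], [-1.0, -0.006, -0.002]] [-0.17  0.57  1.68 -0.    0.88 -1.66]
```

View pics/zs3.png

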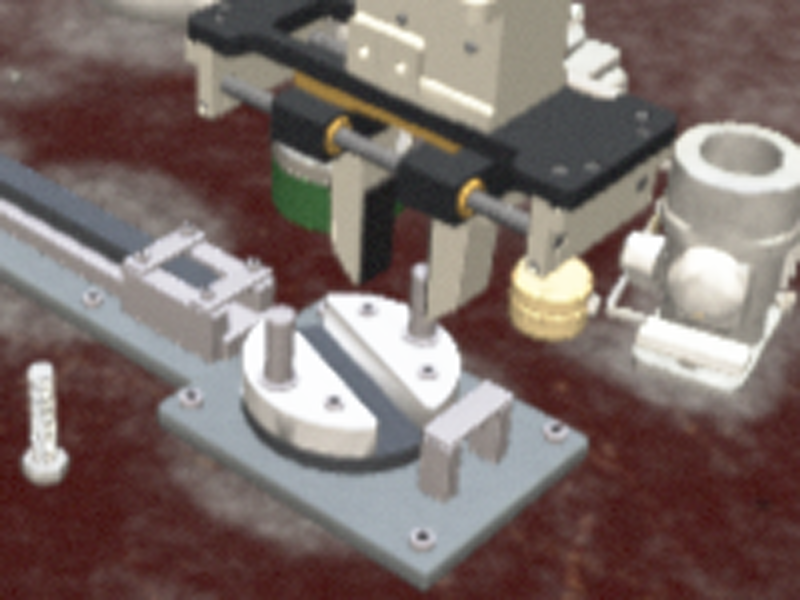

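View pics/w3.png

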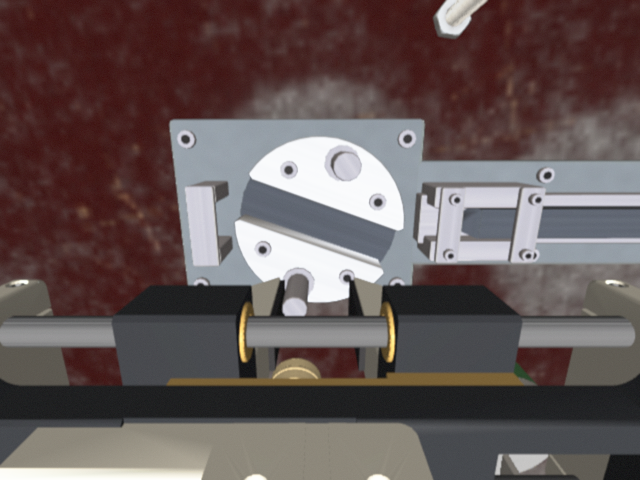

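Emit:
{"api": "drive_tool", "payload": {"rows": [[[0,0.1,0],[0,0,0],2.9],[[0,0,0],[0,0,0],2.6],[[0,0,0],[0,0,0],2.3],[[0,0,0],[0,0,0],2.0],[[0,0,0],[0,0,0],1.7],[[0,0,0],[0,0,0],1.4],[[0,0,0],[0,0,0],1.2],[[0,0,0],[0,0,0],1.2],[[0,0,0],[0,0,0],1.2],[[0,0,0],[0,0,0],1.2]]}}

```text
t: 6.45
tcp_pos: [545.0, -18.3, 119.9]
tool_rot: [-0.481, 0.519, 0.478, 0.52]
wrist_force: [2.6, -5.1, 1.1]
grip_width: 12.0
```

Run:
```python
from h import *
rep();snap('scene','s4.png',(260,200,460,350),4);snap('wrist','w4.png')
```

```text
t 6.45 tcp [545.  -18.3 119.9] base (np.float64(-0.0), np.float64(32.8)) F [ 2.6 -5.1  1.1] w 12.004178176275062
[[0.004, -0.997, 0.081], [-0.002, 0.081, 0.997], [-1.0, -0.004, -0.001]] [-0.17  0.57  1.68 -0.    0.88 -1.66]
```

View pics/zs4.png

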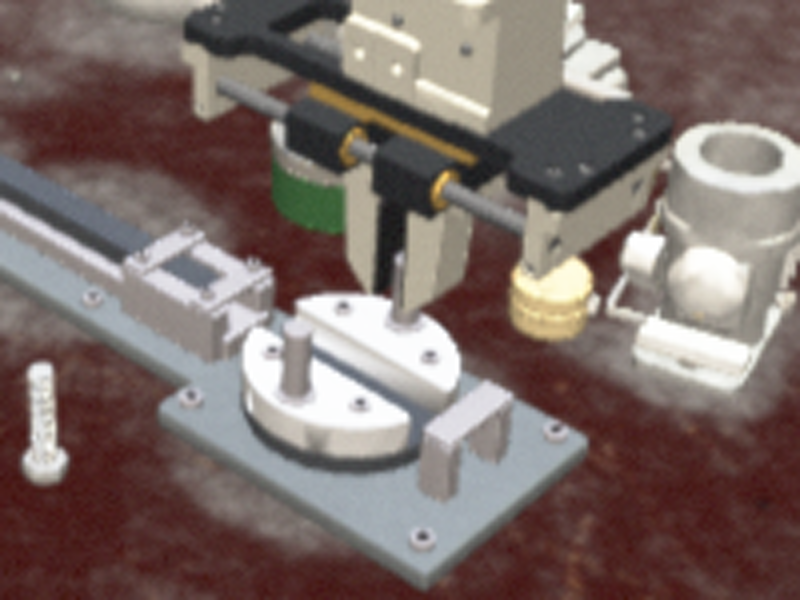

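View pics/w4.png

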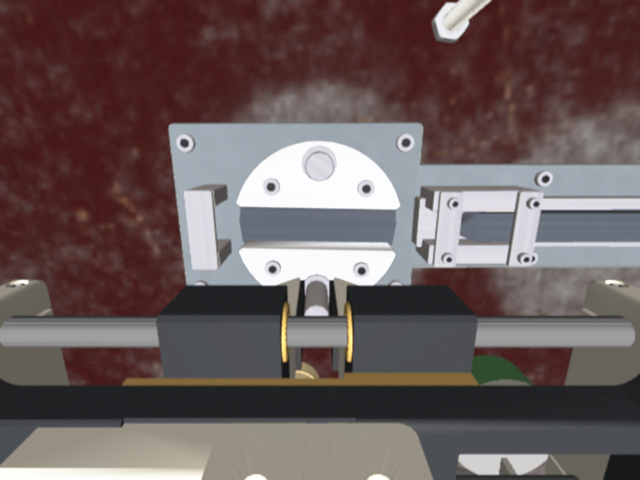

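Run:
```python
import cv2
a=cv2.imread('pics/top0.png')[140:300,60:260];a=cv2.resize(a,None,fx=4,fy=3.75,interpolation=cv2.INTER_CUBIC);cv2.imwrite('pics/a.png',a)
a=cv2.imread('pics/scene0.png')[130:270,130:290];a=cv2.resize(a,None,fx=4,fy=4,interpolation=cv2.INTER_CUBIC);cv2.imwrite('pics/b.png',a)
```

```text
(no output)
```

View pics/a.png

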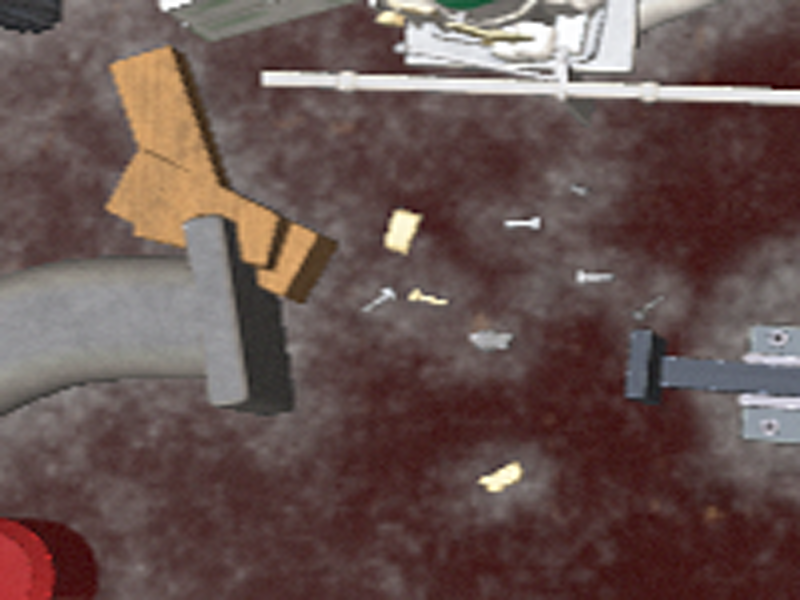

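View pics/b.png

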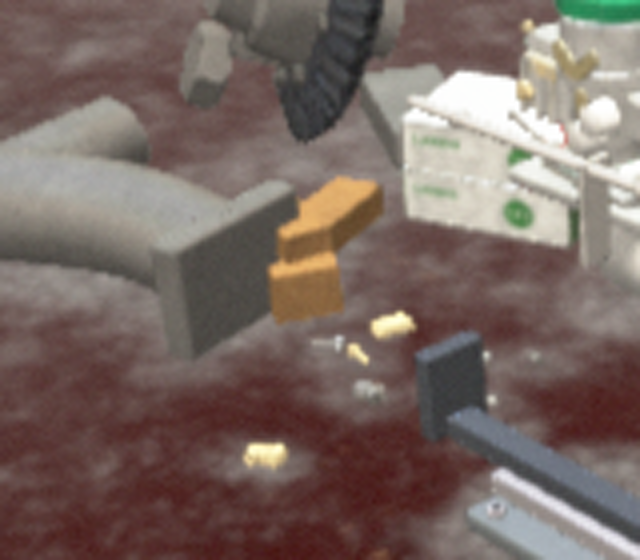

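Run:
```python
from h import *
def tri(a,b):
    A=[];B=[]
    for n,(u,v) in (('top',a),('scene',b)):
        p=ray(n,u,v,0);q=ray(n,u,v,100);d=(q-p)/np.linalg.norm(q-p);M=np.eye(3)-np.outer(d,d);A.append(M);B.append(M@p)
    return np.linalg.lstsq(np.vstack(A),np.hstack(B),rcond=None)[0].round(1)
def t(u,v):return (60+u/4,140+v/3.75)
def s(u,v):return (130+u/4,130+v/4)
for p in(tri(t(246,402),s(177,247)),tri(t(230,218),s(292,184))):print(p,base(p))
```

```text
[514.9 437.   71. ] (np.float64(-451.5), np.float64(-33.9))
[607.3 450.3  71.3] (np.float64(-472.2), np.float64(57.2))
```

Emit:
{"api": "drive_tool", "payload": {"rows": [[[0,0,0],[0,0,0],3.6],[[0,0,0],[0,0,0],3.6],[[0,0,0],[0,0,0],3.6],[[2,0,0],[0,0,0],3.6],[[-3,0,0],[0,0,0],3.6],[[-3,0,0],[0,0,0],3.6],[[-3,0,0],[0,0,0],3.6],[[-1.5,0,0],[0,0,0],3.6],[[0,0,0],[0,0,0],3.6],[[0,0,0],[0,0,0],3.6]]}}

```text
t: 7.55
tcp_pos: [543.1, -17.1, 203.7]
tool_rot: [-0.479, 0.52, 0.48, 0.52]
wrist_force: [0.2, -0.3, -0.4]
grip_width: 36.2
```

That call had a mistake: row 4 was a 2 cm move down, when I meant only up. I'll check that it left nothing disturbed.

Run:
```python
from h import *
rep();snap('wrist','w5.png');snap('scene','s5.png',(220,200,420,350),4)
```

```text
t 7.55 tcp [543.1 -17.1 203.7] base (np.float64(-1.1), np.float64(30.8)) F [ 0.2 -0.3 -0.4] w 36.20992238902217
[[-0.001, -0.997, 0.081], [0.0, 0.081, 0.997], [-1.0, 0.001, 0.0]] [-0.17  0.46  1.6   0.    1.08 -1.66]
```

View pics/w5.png

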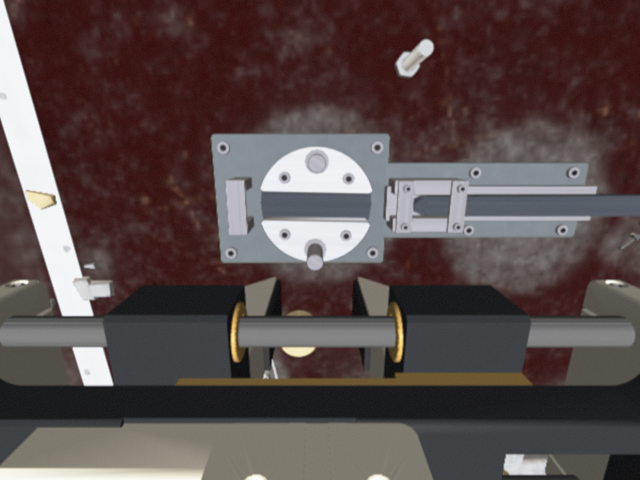

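View pics/zs5.png

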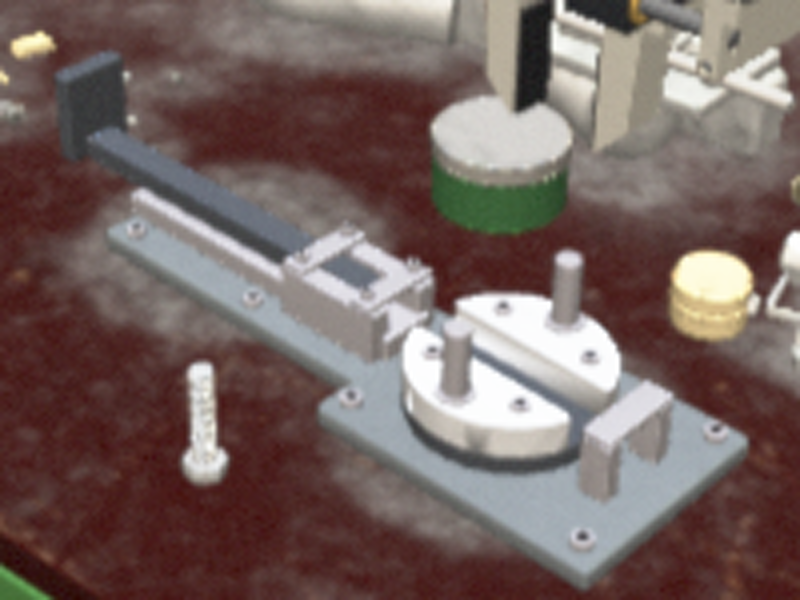

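The slot is still in line and nothing was disturbed. Next I'll go behind the push plate.

Emit:
{"api": "drive_tool", "payload": {"rows": [[[0,0.4,4.0],[0,0,0],0],[[0,0.4,4.0],[0,0,0],0],[[0,0.4,4.0],[0,0,0],0],[[0,0.4,4.0],[0,0,0],0],[[0,0.4,4.0],[0,0,0],0],[[0,0.4,4.0],[0,0,0],0],[[0,0.4,4.0],[0,0,0],0],[[0,0.3,4.0],[0,0,0],0],[[0,0,0],[0,0,0],0],[[0,0,0],[0,0,0],0]]}}

```text
t: 8.65
tcp_pos: [537.6, 304.7, 202.5]
tool_rot: [-0.48, 0.52, 0.48, 0.518]
wrist_force: [1.3, -0.0, -0.6]
grip_width: 0.3
```

Run:
```python
from h import *
rep();snap('wrist','w6.png');snap('scene','s6.png',(160,130,360,280),4)
```

```text
t 8.65 tcp [537.6 304.7 202.5] base (np.float64(-321.4), np.float64(-0.5)) F [ 1.3 -0.  -0.6] w 0.3175839960290499
[[-0.002, -0.997, 0.079], [-0.001, 0.079, 0.997], [-1.0, 0.002, -0.001]] [ 0.39  0.59  1.38 -0.    1.18 -1.1 ]
```

View pics/w6.png

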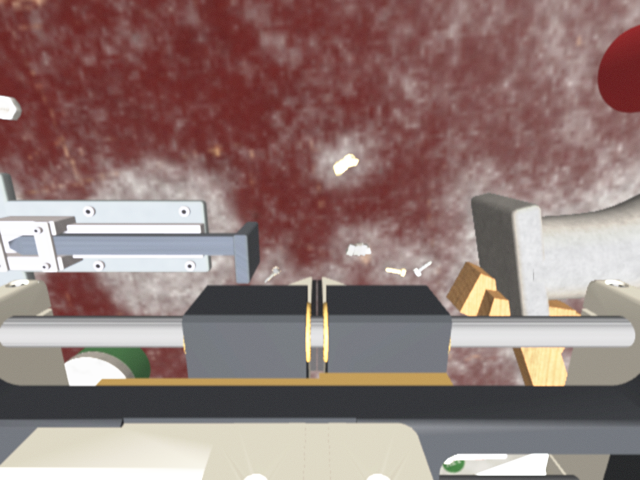

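View pics/zs6.png

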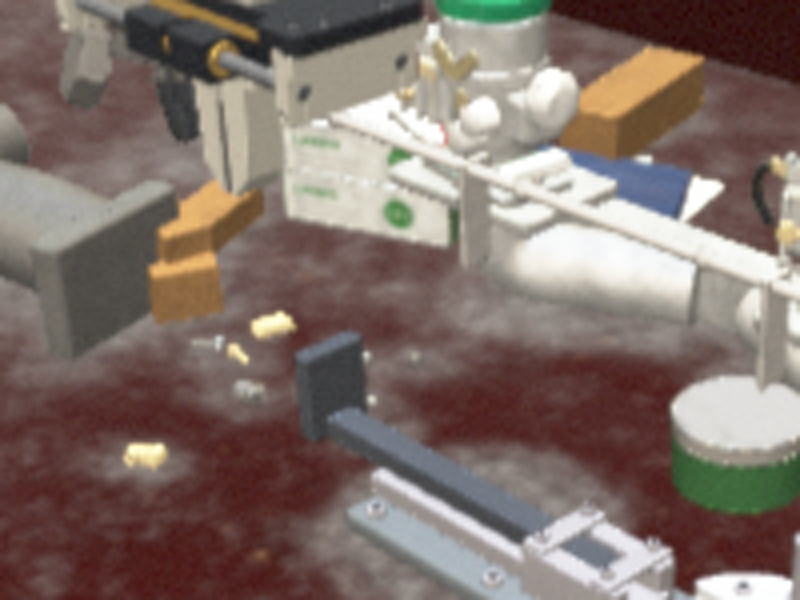

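Run:
```python
from h import *
for n,u,v,z in [('pp n',257.5,222,72),('pp f',251,279,72)]:
    p=ray('wrist',u,v,z);print(n,p.round(1),base(p))
im=cv2.imread('pics/w6.png');cv2.imwrite('pics/zw6.png',cv2.resize(im[180:320,180:340],None,fx=4,fy=4,interpolation=cv2.INTER_CUBIC))
```

```text
pp n [510.9 264.9  72. ] (np.float64(-279.6), np.float64(-24.0))
pp f [551.2 255.2  72. ] (np.float64(-273.1), np.float64(16.9))
```

View pics/zw6.png

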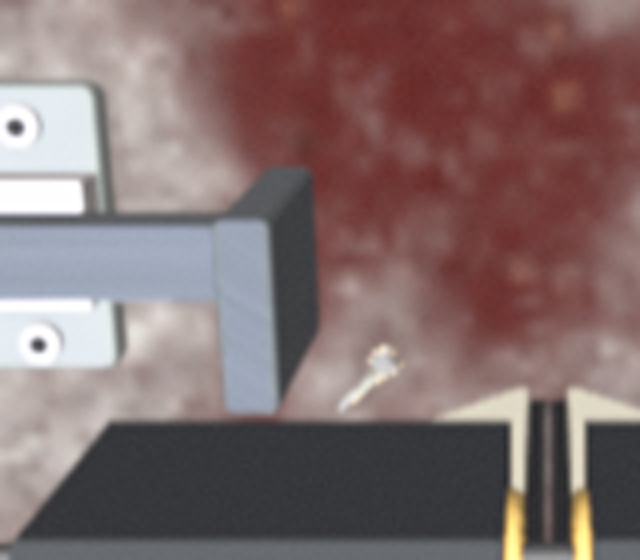

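Emit:
{"api": "drive_tool", "payload": {"rows": [[[2.5,-0.1,0],[0,0,0],0],[[2.5,0,0],[0,0,0],0],[[2.5,0,0],[0,0,0],0],[[2.3,0,0],[0,0,0],0],[[0,0,0],[0,0,0],0],[[0,0,0],[0,0,0],0],[[0,0,-0.7],[0,0,0],0],[[0,0,-0.7],[0,0,0],0],[[0,0,0],[0,0,0],0],[[0,0,0],[0,0,0],0]]}}

```text
t: 9.75
tcp_pos: [538.6, 289.9, 107.0]
tool_rot: [-0.479, 0.52, 0.479, 0.52]
wrist_force: [-0.1, -0.5, 1.1]
grip_width: 0.3
```

Run:
```python
from h import *
rep();snap('scene','s7.png',(160,130,360,280),4)
```

```text
t 9.75 tcp [538.6 289.9 107. ] base (np.float64(-306.7), np.float64(1.6)) F [-0.1 -0.5  1.1] w 0.25913575745571443
[[0.001, -0.997, 0.082], [0.001, 0.082, 0.997], [-1.0, -0.001, 0.001]] [ 0.37  0.69  1.49  0.    0.96 -1.12]
```

View pics/zs7.png

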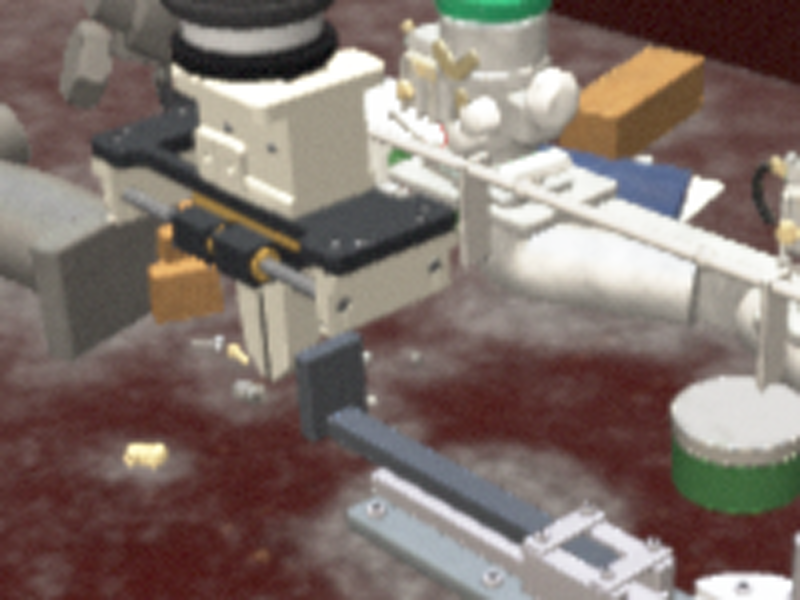

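Emit:
{"api": "drive_tool", "payload": {"rows": [[[0,0,-0.6],[0,0,0],0],[[0,0,-0.6],[0,0,0],0],[[0,0,-0.6],[0,0,0],0],[[0,0,-0.6],[0,0,0],0],[[0,0,-0.6],[0,0,0],0],[[0,0,-0.6],[0,0,0],0],[[0,0,-0.6],[0,0,0],0],[[0,0,-0.6],[0,0,0],0],[[0,0,-0.6],[0,0,0],0],[[0,0,0],[0,0,0],0]]}}

```text
t: 10.8
tcp_pos: [533.9, 235.3, 106.2]
tool_rot: [-0.479, 0.52, 0.479, 0.52]
wrist_force: [-0.3, -0.3, 0.2]
grip_width: 0.9
```

Run:
```python
from h import *
rep();snap('scene','s8.png',(220,180,420,330),4);snap('wrist','w8.png')
```

```text
t 10.8 tcp [533.9 235.3 106.2] base (np.float64(-252.0), np.float64(1.3)) F [-0.3 -0.3  0.2] w 0.9192525002899732
[[-0.0, -0.997, 0.081], [-0.001, 0.081, 0.997], [-1.0, 0.0, -0.001]] [ 0.28  0.65  1.58 -0.    0.92 -1.2 ]
```

View pics/zs8.png

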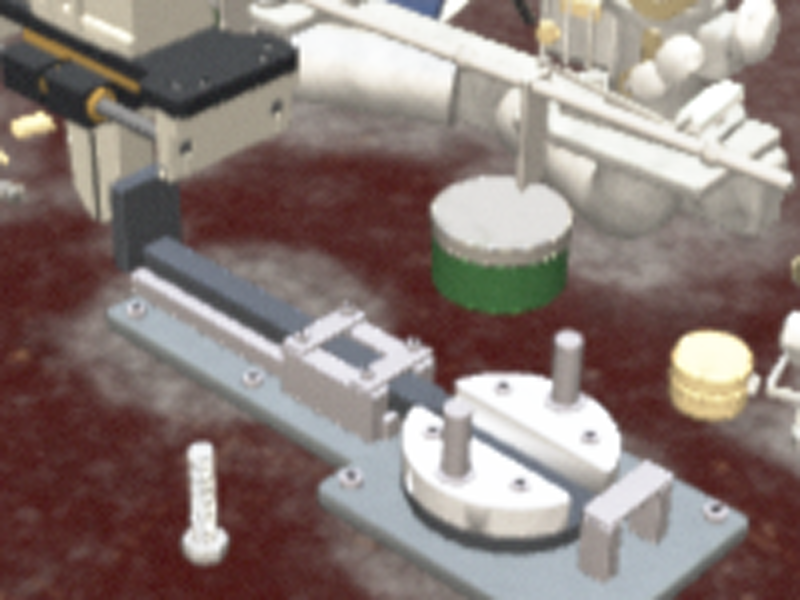

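View pics/w8.png

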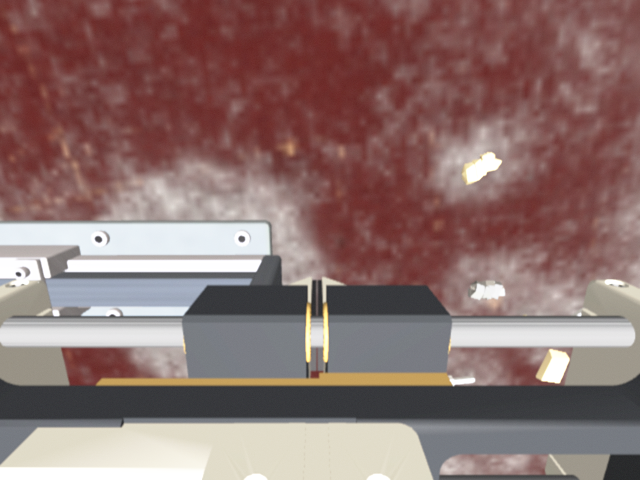

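Emit:
{"api": "drive_tool", "payload": {"rows": [[[0,0,-0.7],[0,0,0],0],[[0,0,-0.7],[0,0,0],0],[[0,0,-0.7],[0,0,0],0],[[0,0,-0.7],[0,0,0],0],[[0,0,-0.7],[0,0,0],0],[[0,0,-0.7],[0,0,0],0],[[0,0,-0.7],[0,0,0],0],[[0,0,-0.7],[0,0,0],0],[[0,0,-0.6],[0,0,0],0],[[0,0,-0.6],[0,0,0],0]]}}

```text
t: 11.9
tcp_pos: [528.5, 168.1, 106.3]
tool_rot: [-0.479, 0.52, 0.479, 0.52]
wrist_force: [0.1, 2.9, 0.9]
grip_width: 0.5
```

Run:
```python
from h import *
rep();snap('scene','s9.png',(240,180,440,330),4)
```

```text
t 11.9 tcp [528.5 168.1 106.3] base (np.float64(-184.5), np.float64(1.3)) F [0.1 2.9 0.9] w 0.5213239914514977
[[0.0, -0.997, 0.081], [0.0, 0.081, 0.997], [-1.0, -0.0, 0.0]] [ 0.17  0.61  1.66  0.    0.87 -1.32]
```

View pics/zs9.png

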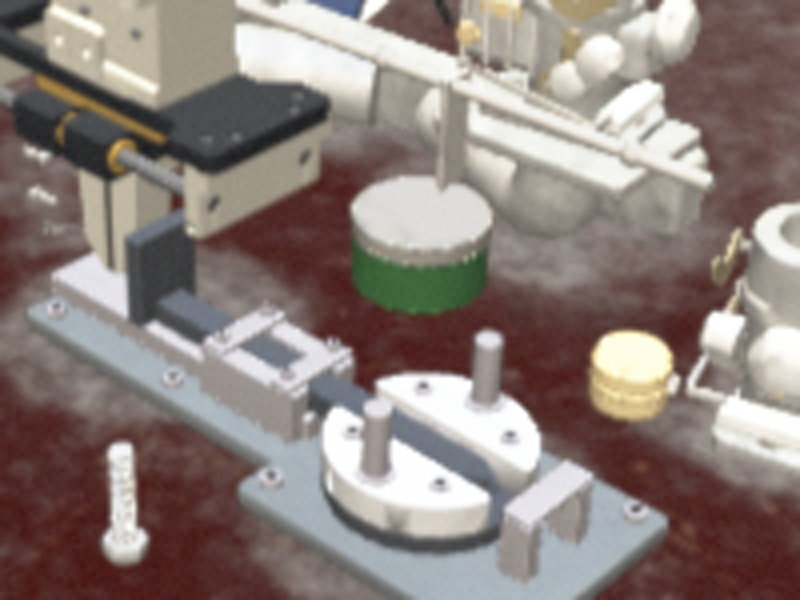

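Emit:
{"api": "drive_tool", "payload": {"rows": [[[0,0,-0.3],[0,0,0],0],[[0,0,-0.3],[0,0,0],0],[[0,0,-0.3],[0,0,0],0],[[0,0,-0.3],[0,0,0],0],[[0,0,-0.3],[0,0,0],0],[[0,0,-0.3],[0,0,0],0],[[0,0,-0.3],[0,0,0],0],[[0,0,-0.3],[0,0,0],0],[[0,0,-0.3],[0,0,0],0],[[0,0,-0.3],[0,0,0],0]]}}

```text
t: 12.95
tcp_pos: [526.0, 138.4, 106.3]
tool_rot: [-0.479, 0.52, 0.479, 0.52]
wrist_force: [-0.1, 3.9, 2.0]
grip_width: 1.0
```

Run:
```python
from h import *
rep();snap('scene','s10.png',(260,180,460,330),4)
```

```text
t 12.95 tcp [526.  138.4 106.3] base (np.float64(-154.7), np.float64(1.3)) F [-0.1  3.9  2. ] w 0.9638111719323791
[[0.0, -0.997, 0.081], [0.0, 0.081, 0.997], [-1.0, -0.0, 0.0]] [ 0.12  0.59  1.69  0.    0.86 -1.37]
```

View pics/zs10.png

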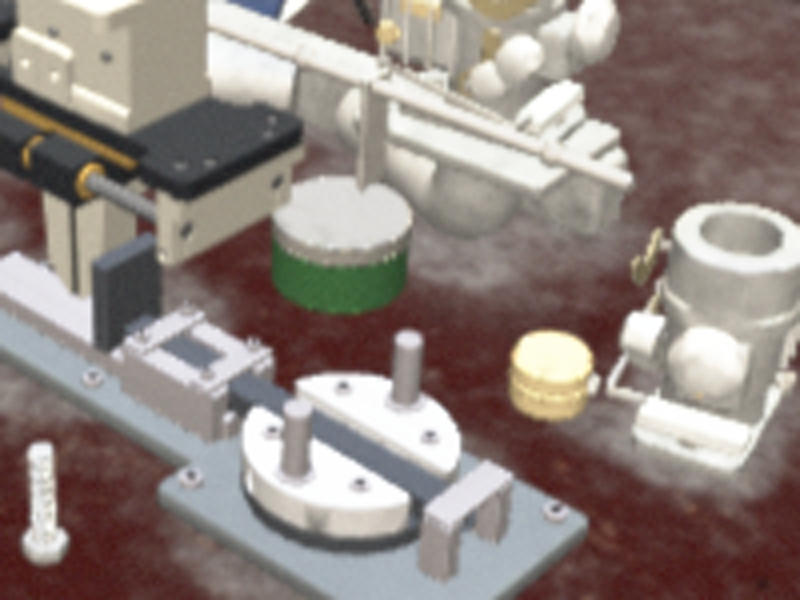

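Emit:
{"api": "drive_tool", "payload": {"rows": [[[0,0,-0.1],[0,0,0],0],[[0,0,-0.1],[0,0,0],0],[[0,0,-0.1],[0,0,0],0],[[0,0,-0.1],[0,0,0],0],[[0,0,-0.1],[0,0,0],0],[[0,0,-0.1],[0,0,0],0],[[0,0,-0.1],[0,0,0],0],[[0,0,-0.1],[0,0,0],0],[[0,0,0],[0,0,0],0],[[0,0,0],[0,0,0],0]]}}

```text
t: 14.0
tcp_pos: [525.3, 130.6, 106.2]
tool_rot: [-0.479, 0.52, 0.479, 0.52]
wrist_force: [0.8, 2.6, 2.8]
grip_width: 0.5
```

Emit:
{"api": "drive_tool", "payload": {"rows": [[[0,0,-0.1],[0,0,0],0],[[0,0,-0.05],[0,0,0],0],[[0,0,0],[0,0,0],0],[[0,0,0],[0,0,0],0],[[0,0,0],[0,0,0],0],[[0,0,0],[0,0,0],0],[[0,0,0],[0,0,0],0],[[0,0,0],[0,0,0],0],[[0,0,0],[0,0,0],0],[[0,0,0],[0,0,0],0]]}}

```text
t: 15.0
tcp_pos: [525.2, 129.2, 106.2]
tool_rot: [-0.479, 0.52, 0.479, 0.52]
wrist_force: [0.6, 3.8, 2.6]
grip_width: 0.5
```

Run:
```python
from h import *
rep();snap('scene','s11.png',(260,180,460,330),4)
```

```text
t 15.0 tcp [525.2 129.2 106.2] base (np.float64(-145.4), np.float64(1.2)) F [0.6 3.8 2.6] w 0.45422928022202896
[[0.0, -0.997, 0.081], [0.0, 0.081, 0.997], [-1.0, -0.0, 0.0]] [ 0.1   0.59  1.7   0.    0.85 -1.39]
```

View pics/zs11.png

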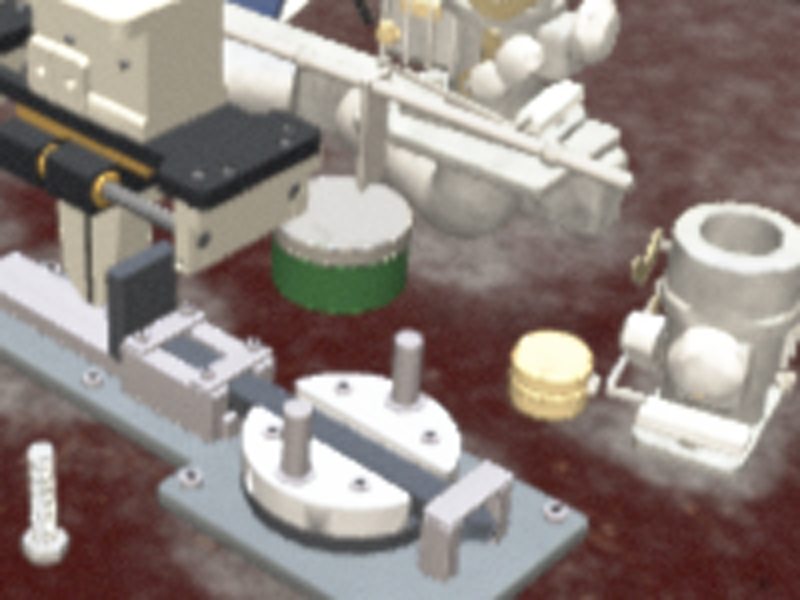

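Emit:
{"api": "drive_tool", "payload": {"rows": [[[0,0,-0.1],[0,0,0],0],[[0,0,-0.1],[0,0,0],0],[[0,0,-0.1],[0,0,0],0],[[0,0,0],[0,0,0],0],[[0,0,0],[0,0,0],0],[[0,0,0],[0,0,0],0],[[0,0,0],[0,0,0],0],[[0,0,0],[0,0,0],0],[[0,0,0],[0,0,0],0],[[0,0,0],[0,0,0],0]]}}

```text
t: 16.05
tcp_pos: [525.2, 127.6, 106.6]
tool_rot: [-0.479, 0.519, 0.48, 0.521]
wrist_force: [0.7, 11.1, 5.2]
grip_width: 0.4
```

Emit:
{"api": "drive_tool", "payload": {"rows": [[[0,0,-0.1],[0,0,0],0],[[0,0,-0.1],[0,0,0],0],[[0,0,0],[0,0,0],0],[[0,0,0],[0,0,0],0],[[0,0,0],[0,0,0],0],[[0,0,0],[0,0,0],0],[[0,0,0],[0,0,0],0],[[0,0,0],[0,0,0],0],[[0,0,0],[0,0,0],0],[[0,0,0],[0,0,0],0]]}}

```text
t: 17.05
tcp_pos: [525.2, 127.3, 106.8]
tool_rot: [-0.478, 0.518, 0.48, 0.522]
wrist_force: [0.3, 22.3, 4.1]
grip_width: 0.4
```

Run:
```python
from h import *
rep();snap('scene','s12.png',(260,220,360,295),8)
```

```text
t 17.05 tcp [525.2 127.3 106.8] base (np.float64(-143.6), np.float64(1.3)) F [ 0.3 22.3  4.1] w 0.3536676775667967
[[0.002, -0.997, 0.081], [0.005, 0.081, 0.997], [-1.0, -0.002, 0.005]] [ 0.09  0.59  1.71  0.01  0.85 -1.4 ]
```

View pics/zs12.png

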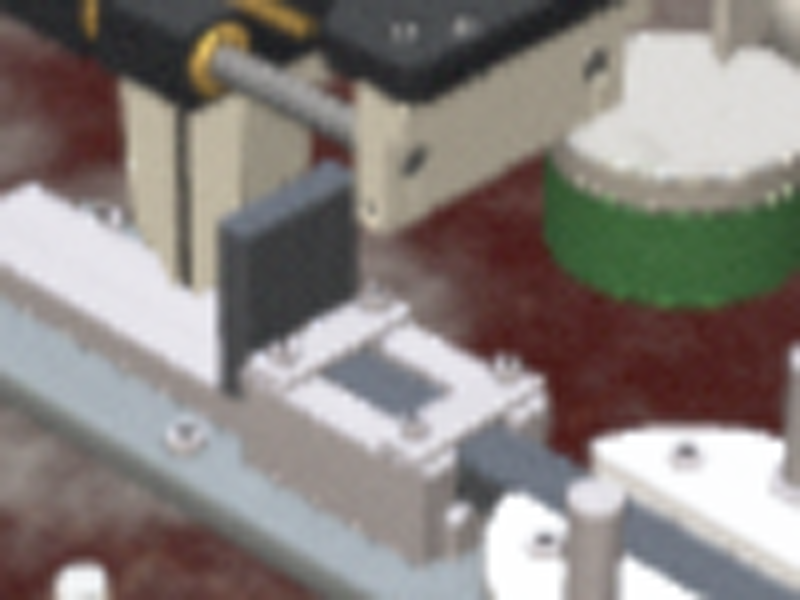

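The plate is hard against the guide: the force rose to 22 N for 0.3 mm of travel. I'll back off straight and then go up.

Emit:
{"api": "drive_tool", "payload": {"rows": [[[0,0,0.2],[0,0,0],0],[[0,0,0.4],[0,0,0],0],[[0,0,0.8],[0,0,0],0],[[0,0,1.5],[0,0,0],0],[[0,0,1.5],[0,0,0],0],[[-2,0,0],[0,0,0],0],[[-4,0,0],[0,0,0],0],[[-4,0,0],[0,0,0],0],[[-4,0,0],[0,0,0],0],[[0,0,0],[0,0,0],0]]}}

```text
t: 18.1
tcp_pos: [530.6, 169.5, 252.0]
tool_rot: [-0.482, 0.516, 0.477, 0.523]
wrist_force: [1.3, -0.2, 0.4]
grip_width: 0.8
```

Run:
```python
from h import *
rep();snap('scene','s13.png',(220,180,420,330),4);snap('wrist','w13.png');snap('top','t13.png',(200,150,420,310),3.6)
```

```text
t 18.1 tcp [530.6 169.5 252. ] base (np.float64(-186.1), np.float64(3.3)) F [ 1.3 -0.2  0.4] w 0.7667566434641385
[[0.011, -0.997, 0.08], [0.002, 0.08, 0.997], [-1.0, -0.011, 0.003]] [ 0.17  0.43  1.51 -0.    1.2  -1.32]
```

View pics/zs13.png

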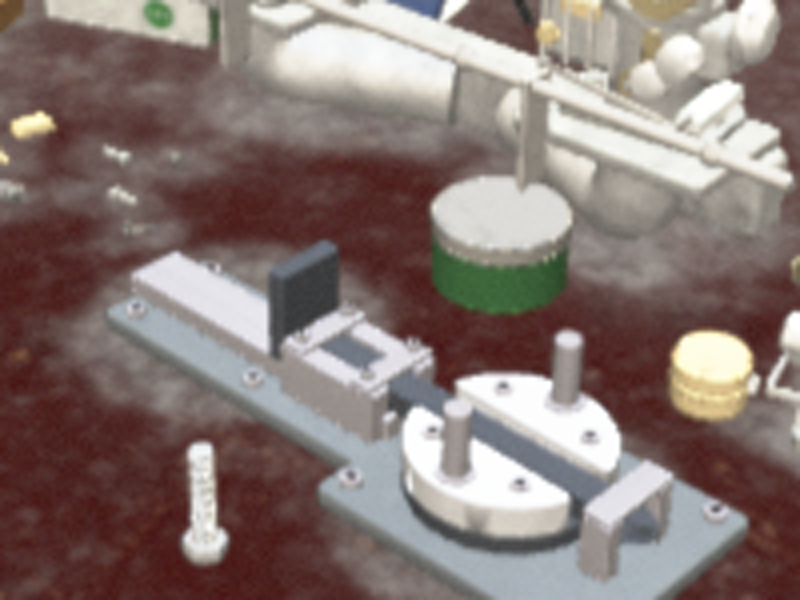

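View pics/w13.png

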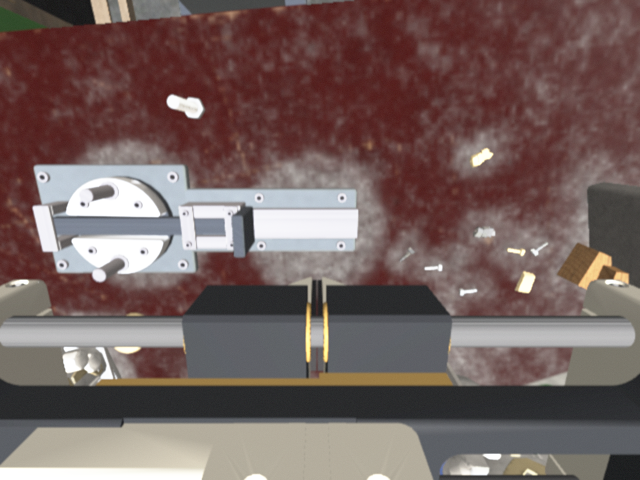

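View pics/zt13.png

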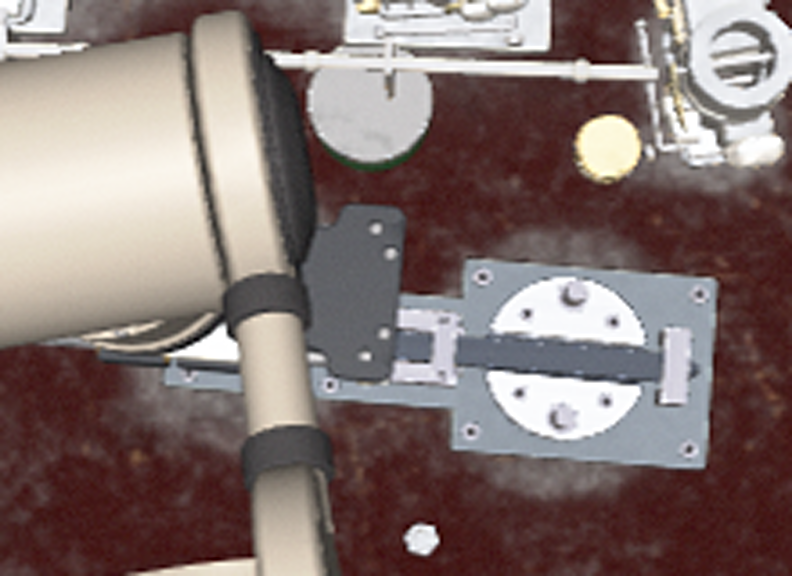

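Run:
```python
from h import *
def T(u,v,z): return ray('top',200+u/3.6,150+v/3.6,z)
p=T(700,370,28);print('nose',base(p))
a=base(T(575,292,71));b=base(T(564,416,71));print(a,b,'slot err',np.arctan2(-(a[0]-b[0]),a[1]-b[1]))
for n,u,v,z in [('tin',369,104,39),('float',608,147,27),('bolt',421,539,52)]:print(n,T(u,v,z).round(1))
from plant import workorder
rep();print(workorder.sign_off())
```

```text
nose (np.float64(75.2), np.float64(-0.1))
(np.float64(-0.8), np.float64(32.7)) (np.float64(-1.8), np.float64(-34.0)) slot err -0.014991380585411404
tin [653.8  94.   39. ]
float [632.1 -40.5  27. ]
bolt [413.2  64.7  52. ]
t 18.25 tcp [527.9 168.6 245.5] base (np.float64(-185.0), np.float64(0.7)) F [0.4 1.1 0. ] w 0.23419514396305927
[[-0.001, -0.997, 0.08], [-0.0, 0.08, 0.997], [-1.0, 0.001, -0.0]] [ 0.17  0.44  1.51  0.    1.19 -1.32]
the job is handed in; nothing more can be done
None
```

The spindle is locked and the job was handed in at 18.3 s of the 54 s allowed; the sign-off gives no verdict. I turned the disc counter-clockwise about 62° by closing the fingers round one stud. Then I pushed the bar by its end plate, through the slot and the keeper, until the plate met the guide. There the force rose to 22 N for only 0.3 mm of travel. The hand then backed off and lifted clear.

Last checks from the images:
- **Slot:** about 0.015 rad off the bar line, against a limit of 0.12 rad.
- **Bar:** nose tip at x ≈ 75 mm, where 74 mm is expected with the bar fully home. It lies flat in the guide and passes through the keeper.
- **Tin, bolt and float:** all appear unmoved. I compared them by eye at the same picture positions before and after, and did not re-measure them. The bench around them looks the same.
- **Hand:** at about 245 mm TCP height, with wrist force near zero.

One mistake on the way: in the retreat from the stud, one 0.1 s row moved the hand 20 mm down instead of up. It may briefly have touched the disc's top, and I have no force reading for that instant. The pictures straight after showed the slot still in line and nothing disturbed.

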